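Load the fuller reagent cartridge

ROBOT

A 7-joint arm with a two-finger parallel gripper is mounted at the origin on the work surface. World frame = base frame: x ahead of the robot, y to its left, z up, the work surface at z = 0. Lengths are in m, angles in rad, forces in N, time in s.
With the tool pointing down it reaches from about 0.35 to 0.9 m from the base axis. Payload 8.1 kg.
Tool frame: the origin (TCP) lies at the very end of the fingers, on their centre line; the grasp point (between the pads) lies 19 mm behind it; x points along the fingers, y is the direction in which the jaws open and shut, and the axes are right-handed (so a half turn about x gives the same grasp; the last joint's range is limited). The gripper opens to 92 mm and grips with 3 to 60 N. Pads are 19 mm wide; open, the fingers measure 130 mm over their backs; the gripper's body (75 mm by 190 mm) begins 47 mm behind the grasp point.
Start: joints at [1.047, 0.434, 0.025, 1.573, -0.012, 1.134, -0.075], TCP at [0.255, -0.571, 0.204] pointing down, gripper open.
Joint ranges: [-2.62, 2.62], [-0.44, 2.09], [-1.27, 1.32], [0.08, 2.57], [-1.32, 4.46], [0.12, 2], [-2.74, 2.74]. Speed limits (rad/s): [2.22, 2.22, 3.01, 3.01, 3.14, 3.14, 3.14].

INTERFACE

Orientations are given as a rotation vector (axis times angle).
In Python, from cell import * gives the robot as it stands.
- The arm moves only by the shell command python3 -m handwheel 'ROWS' [FORCE]. ROWS is JSON, a list of rows, each a list of 7 numbers: the opening, from 0 (shut) to 1 (fully open), then the shift along the tool's x, y, z in m, then the turn, a rotation vector about the tool's x, y, z in rad. A call has 1 to 10 rows; each row shifts and turns the commanded pose from where the row before left it, along the tool's axes as they then stand; what a row does not reach is not made up. A row lasts 1/10 s, in which the tool goes at most 50 mm and 8.59 degrees, less where a joint would pass 70% of its speed; a pose out of reach is approached as far as the arm can. A call is refused whole if a number of a shift passes 0.05 or a number of a turn 0.15, either way. A call with a gripper value outside its range is refused whole. The fingers move at their own pace and stop on an object; FORCE is the grip in N (left out, the last holds). Time passes only in rows, so rows that do not move let the fingers close. It gives the time, the measured TCP pose, the force and the opening at its end, in the units of the state.
- observe(): the state, without advancing time (a new reading comes with each control period).
- get_image(name): name is "side" or "top"; returns (picture, depth): 384x512x3 uint8, blue, green, red; 384x512 float32, m along the optical axis (not along the pixel's ray), 0 where there is no reading.
- get_calibration(name): a dict with "camera_matrix" (3x3 intrinsics, pixels), "k1" (the pictures are not rectified: a ray, as slopes to the right and down, at radius r is drawn at 1 + k1 r^2 times it, then the intrinsics apply), "pose" (4x4, takes a point from camera to world coordinates). Camera axes: x right, y down, z forward; pixel columns grow to the right and rows downward; lengths in m; the calibration is good to about 2 mm. A picture is of the moment at which its call begins. get_calibration takes no time and is no camera call.
- sign_off(): hands the job in, once; it reports no verdict.
The state is a dict: "clock": time; "joints": joint angles; "dq": joint speeds; "joint_efforts": joint torques, N m; "position": TCP position; "ee_rot": TCP orientation; "force": force on the tool from outside, world axes, zero at the start; "ft_torque": the same for the moment, N m; "width": opening from 0.0 (shut) to 1.0 (fully open).
Only numpy, scipy, OpenCV 4.12 (cv2) and the standard library are available. Lean on these libraries where they do the work, as an engineer would, in place of code of your own. Each camera call takes 0.05 s, during which the arm holds its last target. There are 200 camera calls.

TASK

Two closed cartridges with blue lids look alike, but one is full and the other partly used. Lift each clear of the bench in turn to feel which is heavier, and put the lighter one back upright where it stood. Set the heavier one down in the open front of the grey loading bay and slide it along the channel, firmly but without forcing the sprung carriage, until the red catch snaps up behind it; let go and leave everything else alone.

Things in the scene. Friction and masses are not known exactly. Their poses are not given: they have to be found in the camera images.
- cartridge_p_center (a point): One of two identical-looking closed cartridges: upright box 84 mm long (own x), 46 mm wide (own y), 80 mm high, milky white, flush blue lid, label with teal stripe, smooth flat sides. This point is its centre, 40 mm above its underside; z is up. Weighs 0.15 to 0.7 kg, contents fixed inside; one is at least 100 g heavier, and only the weight shows which.
- cartridge_q_center (a point): One of two identical-looking closed cartridges: upright box 84 mm long (own x), 46 mm wide (own y), 80 mm high, milky white, flush blue lid, label with teal stripe, smooth flat sides. This point is its centre, 40 mm above its underside; z is up. Weighs 0.15 to 0.7 kg, contents fixed inside; one is at least 100 g heavier, and only the weight shows which.
- bay: Grey loading bay fixed on the bench: plate 255 by 74 mm with a channel along its own x, open above. Origin: on the bench, under the centre of a fully loaded cartridge; +x = push-in direction. Channel floor: 6 mm above the origin, x = -170 to +85 mm. Aluminium side walls 12 mm high, 50 mm apart, x = -65 to +65 mm; guides funnel in to them from x = -100. At x = 73 a 61 mm high end plate.
- bay_front (a point): Point on the bay's floor in its open front, on the channel's mid-line, 115 mm before the bay's origin (axes as the bay's). A cartridge set down with its underside centred here, long side along the channel, stands on bare floor just before the red catch.
- catch_edge (a point): Middle of the hook edge of the red sprung catch, 20 mm wide, 4.5 mm above the floor at bay x = -42 mm; the catch is a ramp rising from about x = -62. A cartridge sliding in +x presses it down (1.3 to 3 N); once its rear face has passed, the catch jumps up behind it and keeps it in, its centre then within a few mm of the bay's origin. The point does not move with the catch.
- carriage: Teal push plate 46 mm wide, 44 mm high in the channel, met by the cartridge's front face. Origin: foot of that face; axes as the bay's. At rest at bay x = +20 mm; slides 25 mm in +x to a hard end, against a spring (3 N, 5.5 N at the end) with damping. The hard end comes 3 mm after the catch has snapped. Pushing a cartridge home takes 7 to 13 N with friction; never put more than 25 N on it.
- vial_a: White plastic vial, 30 mm across, 59 mm high; origin at the centre of its underside. Bystander: leave it alone.
- vial_b: As vial_a. Bystander: leave it alone.
- vial_c: As vial_a. Bystander: leave it alone.
- cap: Pink screw cap, 30 mm across, 12 mm high, lying flat; origin under its centre. Bystander: leave it alone.
- paper_cup: White paper cup, 76 mm across, 85 mm high; origin under its centre. Bystander: leave it alone.
- tube_rack: Teal tube rack 100 by 170 mm (x by y) with capped tubes up to 103 mm high; origin under its centre. Bystander: leave it alone.
- tip_box: Pipette-tip box 87 by 127 mm (x by y), 78 mm high with tips; milky with a black top; origin under its centre. Bystander: leave it alone.
- cartridge_p: The same cartridge as point cartridge_p_center; this origin is the centre of its underside.
- cartridge_q: The same cartridge as point cartridge_q_center; this origin is the centre of its underside.

How it is judged:
By the outcome, as a careful person would: the job done as asked, in the order asked, and still so for the second after the job is handed in, with the robot touching nothing.
It also fails if it takes over 72 s, if anything falls off the work surface, if the arm or the gripper's body presses on something with over 40 N, if the wrist force passes 120 N, or if a joint passes its speed limit or range.

## Working session

There is one attempt and no reset: what is moved stays moved. The work goes in short steps, Python scripts to look and compute and a shell command to move; the robot and the scene stay as the last step left them, time stands still between calls to the robot, and variables do not carry over. Pictures are saved under pics/ and viewed, about 8 in all and at most 12, crops included, and the job is handed in when it is done.

```bash
mkdir -p pics; ls; python3 - <<'E'
from cell import *
import cv2, numpy as np
for n in ("side","top"):
    im,d=get_image(n); cv2.imwrite(f"pics/{n}0.png",im); np.savez(f"{n}0.npz",im=im,d=d)
    c=get_calibration(n); print(n,np.round(c["camera_matrix"],1).tolist(),c["k1"],np.round(c["pose"],3).tolist())
s=observe(); print({k:np.round(v,3).tolist() for k,v in s.items()})
E
```

```text
pics
side [[420.2, 0.0, 244.5], [0.0, 420.2, 194.4], [0.0, 0.0, 1.0]] -0.11481468792088767 [[-0.997, -0.043, 0.07, 0.438], [-0.082, 0.567, -0.819, 0.899], [-0.005, -0.822, -0.569, 0.68], [0.0, 0.0, 0.0, 1.0]]
top [[404.7, 0.0, 260.2], [0.0, 404.7, 195.1], [0.0, 0.0, 1.0]] -0.039948986054518625 [[-0.02, -0.98, 0.197, 0.338], [-1.0, 0.023, 0.011, 0.018], [-0.015, -0.196, -0.98, 1.012], [0.0, 0.0, 0.0, 1.0]]
{'clock': 0.1, 'joints': [1.047, 0.435, 0.025, 1.574, -0.012, 1.134, -0.075], 'dq': [-0.0, -0.003, 0.001, -0.001, -0.002, -0.001, -0.001], 'joint_efforts': [0.004, -66.912, 0.988, -31.514, -0.06, 0.038, -0.0], 'position': [0.255, -0.57, 0.203], 'ee_rot': [1.989, 0.426, -1.99], 'force': [-0.3, -0.675, -0.224], 'ft_torque': [0.001, -0.02, 0.046], 'width': 1.0}
```

View pics/top0.png

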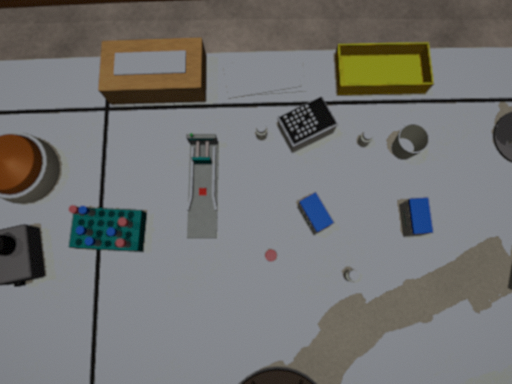

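View pics/side0.png

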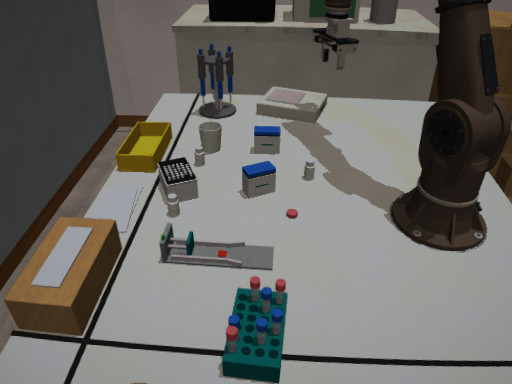

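The top picture shows blue lids at (316,212) and (420,216). The bay runs from its open front (202,235) to the end plate (202,137), with the catch at (203,191) and the carriage at (201,159). The vials are at (261,132), (365,138) and (349,274), the cap at (271,255). The side view agrees.

```bash
cat > h.py <<'E'
from cell import *
import cv2, numpy as np
def world(n,d):
    c=get_calibration(n);K=np.array(c["camera_matrix"]);T=np.array(c["pose"])
    v,u=np.indices(d.shape); p=np.stack([u,v],-1).reshape(-1,1,2).astype(float)
    r=cv2.undistortPoints(p,K,np.array([c["k1"],0,0,0,0.]))[:,0] 
    z=d.reshape(-1,1); P=np.hstack([r*z,z,np.ones_like(z)])@T.T
    return P[:,:3].reshape(d.shape+(3,))
def rect(xy):
    r=cv2.minAreaRect((xy*1000).astype(np.float32)); (w,h)=r[1]; a=r[2]
    if w<h: w,h,a=h,w,a+90
    return np.round(r[0],1),round(w,1),round(h,1),round((a+90)%180-90,1)
def blobs(im,lo,hi,minA=15):
    m=cv2.inRange(cv2.cvtColor(im,cv2.COLOR_BGR2HSV),lo,hi); n,l,s,c=cv2.connectedComponentsWithStats(m)
    return [(l==i,c[i]) for i in range(1,n) if s[i,4]>=minA]
E
python3 - <<'E'
from h import *
for n in ("top","side"):
    f=np.load(n+"0.npz"); im,d=f["im"],f["d"]; W=world(n,d)
    for name,lo,hi,A in (("blue",(105,150,60),(125,255,255),80),("red",(0,120,100),(8,255,255),12),("red2",(172,100,100),(180,255,255),12),("teal",(80,120,40),(95,255,200),15)):
        for m,c in blobs(im,lo,hi,A):
            m=m&(d>0)
            if m.sum()<10: continue
            P=W[m]; zm=np.median(P[:,2]); Q=P[abs(P[:,2]-zm)<.012] if name=="blue" else P
            print(n,name,c.round(1),"z",zm.round(4),"mean",Q.mean(0).round(4),*rect(Q[:,:2]))
f=np.load("top0.npz"); W=world("top",f["d"])
for u,v in [(450,300),(240,250),(203,225),(203,205),(192,235),(214,235),(190,140),(214,140)]: print(u,v,W[v,u].round(4))
im=cv2.resize(f["im"][125:245,170:240],None,fx=5,fy=5,interpolation=cv2.INTER_CUBIC); cv2.imwrite("pics/bay.png",im)
E
```

```text
top blue [315.7 212. ] z 0.0797 mean [ 0.482  -0.1003  0.0797] [ 482.4 -100.6] 80.9 43.4 27.9
top blue [420.  215.6] z 0.0799 mean [ 0.4679 -0.3427  0.0798] [ 468.5 -343.5] 80.8 43.9 1.8
top red [202.1 191.1] z 0.0076 mean [0.5534 0.1764 0.0075] [553.5 176.7] 15.7 15.7 -88.9
top red2 [ 72.3 208.6] z 0.1024 mean [0.4986 0.4631 0.1026] [498.6 464. ] 14.0 12.7 -11.8
top red2 [121.9 221.6] z 0.1024 mean [0.4662 0.345  0.1023] [466.1 345.1] 15.9 15.7 70.5
top red2 [119.6 242.6] z 0.1025 mean [0.4183 0.3485 0.1015] [417.7 357.8] 35.9 13.4 88.9
top red2 [270.2 254.6] z 0.0113 mean [0.3896 0.0071 0.0115] [389.7   7.7] 22.0 19.7 -1.4
top teal [200.9 158.6] z 0.0508 mean [0.6264 0.1733 0.0506] [626.9 173.1] 40.4 8.8 87.0
top teal [107.1 228.4] z 0.0502 mean [0.4577 0.3992 0.0503] [458.5 404. ] 167.6 98.2 86.4
side blue [266.9 130.5] z 0.0806 mean [ 0.4692 -0.3342  0.0794] [ 469.4 -338.1] 78.6 48.0 2.2
side blue [258.9 168.8] z 0.0802 mean [ 0.4821 -0.0934  0.0793] [484.1 -98.4] 83.0 48.2 28.3
side blue [266.2 293.2] z 0.1028 mean [0.4439 0.3752 0.1013] [443.9 373.2] 17.6 17.2 -16.1
side blue [
[... 443 characters left out ...]
side red2 [254.7 280.1] z 0.1034 mean [0.4666 0.3473 0.1035] [467.1 346.3] 17.6 16.9 -87.0
side red2 [280.2 282.6] z 0.1041 mean [0.419  0.3507 0.104 ] [418.7 350. ] 16.6 16.6 59.6
side red2 [231.2 330.1] z 0.104 mean [0.4983 0.4644 0.1039] [498.7 463.7] 17.7 16.7 -84.6
side teal [189.  238.3] z 0.051 mean [0.6278 0.1786 0.051 ] [628.2 176.9] 42.0 7.6 89.9
side teal [256.1 333.4] z 0.0506 mean [0.4586 0.4256 0.0507] [458.4 408.1] 169.3 99.0 86.1
450 300 [ 0.2699 -0.4277  0.0007]
240 250 [0.4029 0.0818 0.0013]
203 225 [0.4671 0.1741 0.0032]
203 205 [0.5172 0.1736 0.0086]
192 235 [0.4421 0.2007 0.0076]
214 235 [0.4409 0.1457 0.0077]
190 140 [0.6779 0.2024 0.0439]
214 140 [0.6757 0.1415 0.0456]
```

View pics/bay.png

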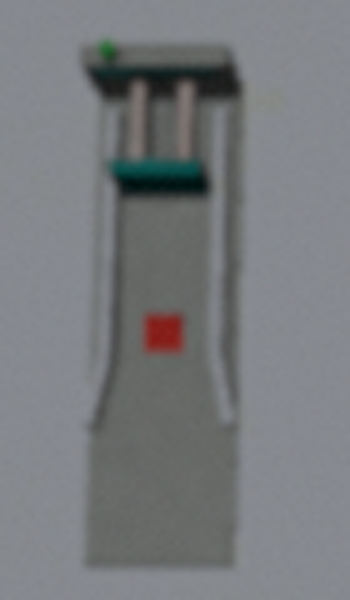

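```bash
cat >> h.py <<'E'
from scipy.spatial.transform import Rotation as R
def st(k=0):
    s=observe(); M=R.from_rotvec(s["ee_rot"]).as_matrix()
    print("t",round(s["clock"],2),"p",np.round(s["position"],4),"F",np.round(s["force"],2),"T",np.round(s["ft_torque"],2),"w",round(s["width"],3),"yaw_y",round(np.degrees(np.arctan2(M[1,1],M[0,1])),2),"xdown",np.round(M[:,0],3),"q7",round(s["joints"][6],2))
    return s,M
def go(target,yaw_y):
    """shift (tool axes before turning) and turn about tool x to bring TCP to target, jaw axis to yaw_y deg"""
    s,M=st(); D=M.T@(np.array(target)-s["position"])
    a=np.radians(yaw_y); y=np.array([np.cos(a),np.sin(a),0]); x=np.array([0,0,-1.]); G=np.c_[x,y,np.cross(x,y)]
    print("shift tool",D.round(4),"turn tool",R.from_matrix(M.T@G).as_rotvec().round(4))
E
python3 - <<'E'
from h import *
for n in ("top","side"):
    f=np.load(n+"0.npz"); im,d=f["im"],f["d"]; W=world(n,d); g=cv2.cvtColor(im,cv2.COLOR_BGR2GRAY)
    roi=(W[...,0]>.40)&(W[...,0]<.72)&(W[...,1]>.10)&(W[...,1]<.25)&(d>0)
    bench=np.median(g[roi&(W[...,2]<.003)])
    zb=np.median(W[roi][:,2]); print(n,"bench",bench,zb.round(4))
    # plate front part (no walls): project all pixels on z=.006 plane by ray
    c=get_calibration(n);T=np.array(c["pose"]);o=T[:3,3]
    P6=o+(W-o)*((.006-o[2])/(W[...,2]-o[2]))[...,None]
    m=roi&(P6[...,0]<.495)&(g<bench-18)
    k,l,s,_=cv2.connectedComponentsWithStats(m.astype(np.uint8)); i=1+np.argmax(s[1:,4]); Q=P6[l==i]
    print(" front plate n",len(Q),*rect(Q[:,:2]),"x",Q[:,0].min().round(4),"gray",np.median(g[l==i]))
    for x0 in (.445,.455,.465,.475,.485):
        q=Q[abs(Q[:,0]-x0)<.004][:,1]; print("  x",x0,"y",q.min().round(4),q.max().round(4),((q.min()+q.max())/2).round(4))
    m=roi&(W[...,2]>.055)&(W[...,2]<.07)&(W[...,0]>.63); Q=W[m]; print(" endplate",len(Q),*rect(Q[:,:2]))
go([.4685,-.3435,.2],91.8)
E
```

```text
top bench 137.0 0.0018
 front plate n 731 [464.5 176.5] 75.2 60.5 88.8 x 0.4336 gray 105.0
  x 0.445 y 0.141 0.2137 0.1773
  x 0.455 y 0.141 0.2138 0.1774
  x 0.465 y 0.141 0.2139 0.1774
  x 0.475 y 0.141 0.2116 0.1763
  x 0.485 y 0.1385 0.2117 0.1751
 endplate 170 [681.2 173.4] 72.8 14.2 89.0
side bench 161.0 0.0032
 front plate n 641 [464.1 180.3] 82.7 61.3 -89.9 x 0.4335 gray 107.0
  x 0.445 y 0.1401 0.2213 0.1807
  x 0.455 y 0.1406 0.2217 0.1811
  x 0.465 y 0.1413 0.2197 0.1805
  x 0.475 y 0.139 0.2204 0.1797
  x 0.485 y 0.1394 0.2211 0.1802
 endplate 139 [683.1 175.2] 75.5 14.4 89.0
t 0.1 p [ 0.255  -0.5701  0.2031] F [-0.3  -0.67 -0.22] T [ 0.   -0.02  0.05] w 1.0 yaw_y -65.9 xdown [-0.001  0.001 -1.   ] q7 -0.08
shift tool [ 0.0032 -0.1196 -0.2874] turn tool [-2.7523e+00 -1.9000e-03  6.0000e-04]<stdin>:9: RuntimeWarning: divide by zero encountered in divide
<stdin>:9: RuntimeWarning: invalid value encountered in multiply
```

```bash
python3 -m handwheel '[[1,0.005,-0.015,-0.036,0,0,0],[1,0,-0.015,-0.036,0,0,0],[1,0,-0.015,-0.036,0,0,0],[1,0,-0.015,-0.036,0,0,0],[1,0,-0.015,-0.036,0,0,0],[1,0,-0.015,-0.036,0,0,0],[1,0,-0.015,-0.036,0,0,0],[1,0,-0.015,-0.036,0,0,0]]' 20
python3 -m handwheel '[[1,0,0,0,0.13,0,0],[1,0,0,0,0.13,0,0],[1,0,0,0,0.13,0,0],[1,0,0,0,0,0,0],[1,0,0,0,0,0,0]]'
python3 -c "
from h import *
go([.4685,-.3430,.04],-88.2)"
```

```text
clock: 0.9
position: [0.4698, -0.342, 0.1985]
ee_rot: [1.989, 0.425, -1.99]
force: [1.0, -1.2, 0.5]
width: 1.001
clock: 1.4
position: [0.469, -0.3432, 0.1985]
ee_rot: [2.203, 0.038, -2.205]
force: [0.7, 0.6, 0.2]
width: 1.001
t 1.4 p [ 0.469  -0.3432  0.1985] F [0.69 0.57 0.17] T [0.03 0.07 0.  ] w 1.001 yaw_y -88.01 xdown [-0.001  0.    -1.   ] q7 -0.99
shift tool [ 0.1585 -0.0002  0.0004] turn tool [0.0033 0.0006 0.0002]
```

```bash
python3 -m handwheel '[[1,0.04,0,0,0,0,0],[1,0.04,0,0,0,0,0],[1,0.03,0,0,0,0,0],[1,0.03,0,0,0,0,0],[1,0.018,0,0,0,0,0],[1,0,0,0,0,0,0],[1,0,0,0,0,0,0],[1,0,0,0,0,0,0]]' 20
python3 -c "
from h import *
st()"
python3 -m handwheel '[[0.3,0,0,0,0,0,0],[0.3,0,0,0,0,0,0],[0.3,0,0,0,0,0,0],[0.3,0,0,0,0,0,0],[0.3,0,0,0,0,0,0],[0.3,0,0,0,0,0,0],[0.3,0,0,0,0,0,0],[0.3,0,0,0,0,0,0]]' 20
python3 -c "
from h import *
st()"
```

```text
clock: 2.2
position: [0.47, -0.344, 0.042]
ee_rot: [2.207, 0.034, -2.203]
force: [-0.4, -0.3, 0.5]
width: 1.001
t 2.2 p [ 0.47  -0.344  0.042] F [-0.41 -0.26  0.55] T [ 0.07 -0.02  0.02] w 1.001 yaw_y -88.19 xdown [ 0.002 -0.001 -1.   ] q7 -1.0
clock: 3.0
position: [0.4692, -0.3434, 0.0407]
ee_rot: [2.206, 0.034, -2.206]
force: [0.9, -0.8, -0.6]
width: 0.498
t 3.0 p [ 0.4692 -0.3434  0.0407] F [ 0.92 -0.78 -0.63] T [-0.13  0.05  0.03] w 0.498 yaw_y -88.24 xdown [ 0. -0. -1.] q7 -1.0
```

```bash
python3 -m handwheel '[[0.3,-0.01,0,0,0,0,0],[0.3,-0.02,0,0,0,0,0],[0.3,-0.02,0,0,0,0,0],[0.3,-0.01,0,0,0,0,0],[0.3,0,0,0,0,0,0],[0.3,0,0,0,0,0,0],[0.3,0,0,0,0,0,0]]' 20
cat >> h.py <<'E'
def weigh(n=16):
    F=[]
    for _ in range(n): get_image("top"); F.append(observe()["force"])
    print("mean F",np.mean(F,0).round(2),"sem",(np.std(F,0)/n**.5).round(2)); st()
E
python3 -c "
from h import *
weigh()"
```

```text
clock: 3.7
position: [0.4685, -0.3429, 0.0997]
ee_rot: [2.205, 0.035, -2.208]
force: [0.3, 0.3, -2.7]
width: 0.503
mean F [-0.03 -0.01 -1.95] sem [0.12 0.11 0.09]
t 4.5 p [ 0.4691 -0.3434  0.1008] F [-0.14 -0.45 -1.87] T [ 0.05 -0.02  0.1 ] w 0.501 yaw_y -88.24 xdown [ 0. -0. -1.] q7 -1.0
```

```bash
python3 -m handwheel '[[0.3,0.02,0,0,0,0,0],[0.3,0.02,0,0,0,0,0],[0.3,0.01,0,0,0,0,0],[0.3,0.005,0,0,0,0,0],[0.3,0.003,0,0,0,0,0],[0.3,0.002,0,0,0,0,0],[0.3,0,0,0,0,0,0],[0.3,0,0,0,0,0,0]]' 20
python3 -m handwheel '[[1,0,0,0,0,0,0],[1,0,0,0,0,0,0],[1,0,0,0,0,0,0],[1,0,0,0,0,0,0],[1,0,0,0,0,0,0],[1,0,0,0,0,0,0]]'
python3 -m handwheel '[[1,-0.02,0,0,0,0,0],[1,-0.04,0,0,0,0,0],[1,-0.04,0,0,0,0,0],[1,-0.04,0,0,0,0,0],[1,-0.02,0,0,0,0,0],[1,0,0,0,0,0,0]]'
python3 -c "
from h import *
go([.482,-.1005,.2],-62.1)"
```

```text
clock: 5.3
position: [0.4695, -0.3436, 0.0412]
ee_rot: [2.207, 0.033, -2.205]
force: [0.4, 0.5, -1.8]
width: 0.501
clock: 5.9
position: [0.4692, -0.3434, 0.0407]
ee_rot: [2.206, 0.034, -2.206]
force: [0.2, -0.1, 0.9]
width: 0.968
clock: 6.5
position: [0.4709, -0.3444, 0.2043]
ee_rot: [2.21, 0.03, -2.199]
force: [0.9, 0.3, -0.5]
width: 0.998
t 6.5 p [ 0.4709 -0.3444  0.2043] F [ 0.86  0.27 -0.46] T [ 0.04  0.01 -0.02] w 0.998 yaw_y -88.25 xdown [ 0.005 -0.003 -1.   ] q7 -1.0
shift tool [ 0.0036 -0.2435 -0.0186] turn tool [-0.4563 -0.0044 -0.0046]
```

```bash
python3 -m handwheel '[[1,0,-0.03,-0.002,0,0,0],[1,0,-0.03,-0.002,0,0,0],[1,0,-0.03,-0.002,0,0,0],[1,0,-0.03,-0.002,0,0,0],[1,0,-0.03,-0.002,0,0,0],[1,0,-0.03,-0.002,0,0,0],[1,0,-0.03,-0.003,0,0,0],[1,0,-0.033,-0.003,0,0,0]]'
python3 -m handwheel '[[1,0,0,0,-0.114,0,0],[1,0,0,0,-0.114,0,0],[1,0,0,0,-0.114,0,0],[1,0,0,0,-0.114,0,0],[1,0,0,0,0,0,0],[1,0,0,0,0,0,0],[1,0,0,0,0,0,0]]'
python3 -c "
from h import *
go([.4825,-.1003,.04],-62.1)"
```

```text
clock: 7.3
position: [0.4789, -0.099, 0.1997]
ee_rot: [2.205, 0.033, -2.208]
force: [0.7, -0.2, 0.2]
width: 0.997
clock: 8.0
position: [0.4794, -0.0999, 0.2003]
ee_rot: [1.951, 0.482, -1.952]
force: [-0.2, -0.2, -0.5]
width: 1.001
t 8.0 p [ 0.4794 -0.0999  0.2003] F [-0.24 -0.16 -0.48] T [-0.03 -0.04 -0.02] w 1.001 yaw_y -62.27 xdown [-0.001  0.    -1.   ] q7 -1.04
shift tool [ 0.1603  0.0018 -0.0026] turn tool [-0.0029  0.0006  0.0004]
```

```bash
python3 -m handwheel '[[1,0.04,0.002,-0.0025,0,0,0],[1,0.04,0,0,0,0,0],[1,0.03,0,0,0,0,0],[1,0.03,0,0,0,0,0],[1,0.02,0,0,0,0,0],[1,0,0,0,0,0,0],[1,0,0,0,0,0,0],[1,0,0,0,0,0,0]]' 20
python3 -m handwheel '[[0.3,0,0,0,0,0,0],[0.3,0,0,0,0,0,0],[0.3,0,0,0,0,0,0],[0.3,0,0,0,0,0,0],[0.3,0,0,0,0,0,0],[0.3,0,0,0,0,0,0],[0.3,0,0,0,0,0,0],[0.3,0,0,0,0,0,0]]' 20
python3 -m handwheel '[[0.3,-0.01,0,0,0,0,0],[0.3,-0.02,0,0,0,0,0],[0.3,-0.02,0,0,0,0,0],[0.3,-0.01,0,0,0,0,0],[0.3,0,0,0,0,0,0],[0.3,0,0,0,0,0,0],[0.3,0,0,0,0,0,0]]' 20
python3 -c "
from h import *
weigh()
im,d=get_image('side');cv2.imwrite('pics/side1.png',im)
im,d=get_image('top');np.savez('top1.npz',im=im,d=d)
W=world('top',d)
for m,c in blobs(im,(105,150,60),(125,255,255),80):
    P=W[m]; zm=np.median(P[:,2]); Q=P[abs(P[:,2]-zm)<.012]; print(c.round(1),zm.round(4),Q.mean(0).round(4),*rect(Q[:,:2]))
"
```

```text
clock: 8.8
position: [0.4838, -0.1006, 0.0419]
ee_rot: [1.951, 0.483, -1.948]
force: [0.0, -0.3, -0.3]
width: 1.002
clock: 9.6
position: [0.483, -0.1007, 0.0408]
ee_rot: [1.95, 0.484, -1.949]
force: [0.9, -2.1, 0.8]
width: 0.501
clock: 10.3
position: [0.482, -0.1004, 0.0998]
ee_rot: [1.948, 0.485, -1.951]
force: [-0.9, 0.8, -4.7]
width: 0.5
mean F [ 0.22 -0.1  -4.64] sem [0.13 0.1  0.15]
t 11.1 p [ 0.4829 -0.1005  0.1008] F [ 0.28  0.14 -4.77] T [ 0.01  0.01 -0.01] w 0.5 yaw_y -62.11 xdown [ 0. -0. -1.] q7 -1.07
[424.3 208.6] 0.0801 [ 0.4851 -0.3548  0.08  ] [ 475.7 -352.9] 67.5 26.3 4.5
```

View pics/side1.png

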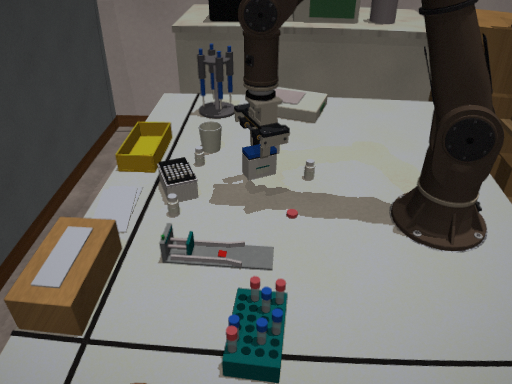

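Readings are 1.95 N for the far cartridge and 4.64 N for this one, which differ by far more than the noise. The one in hand is heavier. The picture shows it held at (259,162), level and clear of the bench.

```bash
python3 -m handwheel '[[0.3,0,0,0,0.126,0,0],[0.3,0,0,0,0.126,0,0],[0.3,0,0,0,0.126,0,0],[0.3,0,0,0,0.126,0,0],[0.3,0,0,0,0,0,0],[0.3,0,0,0,0,0,0]]' 20
python3 -m handwheel '[[0.3,0,-0.015,0,0,0,0],[0.3,0,-0.035,0,0,0,0],[0.3,0,-0.045,0,0,0,0],[0.3,0,-0.045,0,0,0,0],[0.3,0,-0.045,0,0,0,0],[0.3,0,-0.04,0,0,0,0],[0.3,0,-0.03,0,0,0,0],[0.3,0,-0.02,0,0,0,0],[0.3,0,0,0,0,0,0],[0.3,0,0,0,0,0,0]]' 20
python3 -c "
from h import *
go([.487,.177,.047],-91)
im,d=get_image('top');W=world('top',d);cv2.imwrite('pics/top2.png',im)
for m,c in blobs(im,(105,150,60),(125,255,255),80):
    P=W[m]; zm=np.median(P[:,2]); Q=P[abs(P[:,2]-zm)<.012]; print(c.round(1),zm.round(4),Q.mean(0).round(4),*rect(Q[:,:2]))
"
```

```text
clock: 11.8
position: [0.4829, -0.1004, 0.1007]
ee_rot: [-2.215, 0.015, 2.215]
force: [0.3, 0.7, -5.3]
width: 0.5
clock: 12.8
position: [0.4874, 0.1745, 0.1006]
ee_rot: [-2.214, 0.016, 2.215]
force: [-0.3, -1.4, -4.3]
width: 0.497
t 12.8 p [0.4874 0.1745 0.1006] F [-0.28 -1.43 -4.33] T [-0.05  0.   -0.  ] w 0.497 yaw_y -90.8 xdown [-0. -0. -1.] q7 -2.1
shift tool [ 0.0536 -0.0025  0.0004] turn tool [ 0.0034  0.0003 -0.0004]
[419.9 215.4] 0.0799 [ 0.4685 -0.3427  0.0798] [ 469.  -343.6] 81.0 43.6 1.9
```

View pics/top2.png

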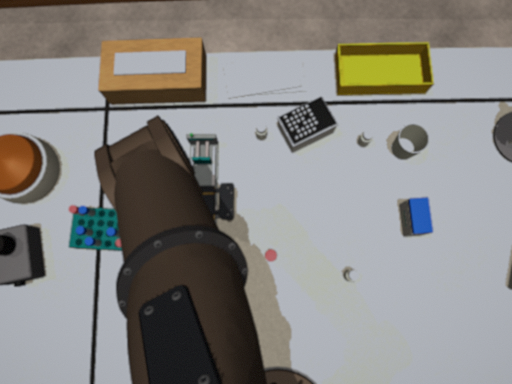

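The lighter cartridge is at (420,215), within 0.5 mm of where it stood. The arm now covers the bay at (205,190). Next I lower the heavy one.

```bash
python3 -m handwheel '[[0.3,0.015,-0.002,0,0,0,0],[0.3,0.015,0,0,0,0,0],[0.3,0.01,0,0,0,0,0],[0.3,0.005,0,0,0,0,0],[0.3,0.003,0,0,0,0,0],[0.3,0.003,0,0,0,0,0],[0.3,0.002,0,0,0,0,0],[0.3,0,0,0,0,0,0],[0.3,0,0,0,0,0,0]]' 20
python3 -c "
from h import *
weigh(6)
im,d=get_image('side');cv2.imwrite('pics/side3.png',cv2.resize(im[180:300,130:310],None,fx=4,fy=4,interpolation=cv2.INTER_CUBIC))
"
```

```text
clock: 13.75
position: [0.4878, 0.1765, 0.0479]
ee_rot: [-2.213, 0.019, 2.212]
force: [0.1, -0.8, -4.3]
width: 0.5
mean F [-0.17  0.32 -4.94] sem [0.14 0.15 0.19]
t 14.05 p [0.4877 0.1765 0.0478] F [ 0.35  0.57 -5.73] T [ 0.06  0.03 -0.04] w 0.496 yaw_y -90.99 xdown [ 0.  0. -1.] q7 -2.12
```

View pics/side3.png

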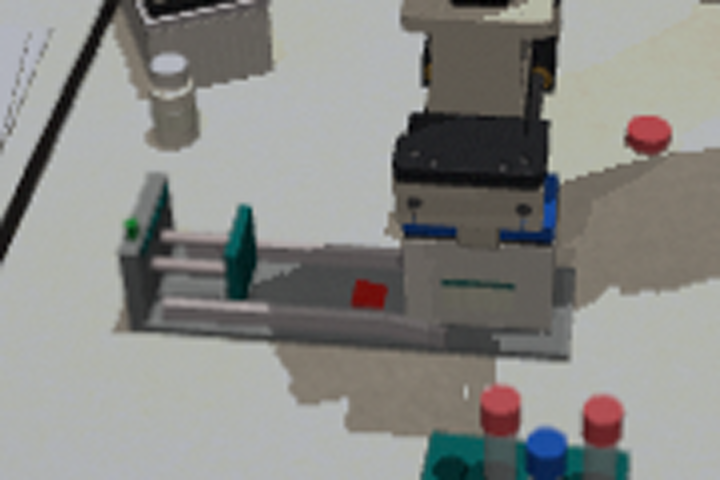

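The crop shows the cartridge over the open front at (480,275), just behind the catch (370,295). It still hangs, since the full weight is on the wrist. I'll lower it the last millimetre or so.

```bash
python3 -m handwheel '[[0.3,0.001,0,0,0,0,0],[0.3,0,0,0,0,0,0],[0.3,0,0,0,0,0,0]]' 20
python3 -c "
from h import *
weigh(4)"
python3 -m handwheel '[[0.3,0.0007,0,0,0,0,0],[0.3,0,0,0,0,0,0],[0.3,0,0,0,0,0,0]]' 20
python3 -c "
from h import *
weigh(4)"
```

```text
clock: 14.4
position: [0.4877, 0.1765, 0.0468]
ee_rot: [-2.213, 0.019, 2.213]
force: [-0.1, -0.7, -3.3]
width: 0.501
mean F [-0.17 -0.18 -2.42] sem [0.15 0.16 0.16]
t 14.6 p [0.4877 0.1765 0.0468] F [ 0.07 -0.16 -2.67] T [0.1  0.01 0.02] w 0.499 yaw_y -90.99 xdown [ 0.  0. -1.] q7 -2.12
clock: 14.9
position: [0.4878, 0.1764, 0.0467]
ee_rot: [-2.213, 0.019, 2.212]
force: [-2.0, -1.7, 7.2]
width: 0.498
mean F [-2.94 -1.31  7.56] sem [0.09 0.14 0.21]
t 15.1 p [0.4878 0.1764 0.0467] F [-2.88 -1.65  6.87] T [-0.21  0.61 -0.06] w 0.499 yaw_y -91.0 xdown [ 0. -0. -1.] q7 -2.12
```

```bash
python3 -m handwheel '[[1,0,0,0,0,0,0],[1,0,0,0,0,0,0],[1,0,0,0,0,0,0],[1,0,0,0,0,0,0],[1,0,0,0,0,0,0],[1,0,0,0,0,0,0]]' 20
python3 -m handwheel '[[1,-0.02,0,0,0,0,0],[1,-0.035,0,0,0,0,0],[1,-0.035,0,0,0,0,0],[1,0,0,0,0,0,0],[0,0,0,0.025,0,0,0],[0,0,0,0.03,0,0,0],[0,0,0,0.018,0,0,0],[0,0,0,0,0,0,0]]' 20
python3 -c "
from h import *
go([.415,.177,.036],-91)
im,d=get_image('top');cv2.imwrite('pics/top4.png',cv2.resize(im[120:260,140:280],None,fx=4,fy=4,interpolation=cv2.INTER_CUBIC))
W=world('top',d)
for m,c in blobs(im,(105,150,60),(125,255,255),40):
    P=W[m]; zm=np.median(P[:,2]); Q=P[abs(P[:,2]-zm)<.012]; print(c.round(1),zm.round(4),Q.mean(0).round(4),*rect(Q[:,:2]))
"
```

```text
clock: 15.7
position: [0.4876, 0.1765, 0.046]
ee_rot: [-2.213, 0.019, 2.213]
force: [0.2, -0.1, -0.7]
width: 0.969
clock: 16.5
position: [0.412, 0.1775, 0.1355]
ee_rot: [-2.212, 0.018, 2.216]
force: [0.5, 0.0, 0.3]
width: 0.7
t 16.5 p [0.412  0.1775 0.1355] F [0.55 0.03 0.3 ] T [0.05 0.04 0.02] w 0.7 yaw_y -90.89 xdown [-0.002 -0.001 -1.   ] q7 -2.17
shift tool [ 0.0995  0.0003 -0.0032] turn tool [ 0.0019  0.0018 -0.0009]
[197.8 208. ] 0.0858 [0.4968 0.1737 0.0857] [494.8 173.3] 66.6 42.9 0.6
[419.9 215.3] 0.08 [ 0.4685 -0.3426  0.0798] [ 468.9 -343.8] 80.5 44.3 3.0
```

View pics/top4.png

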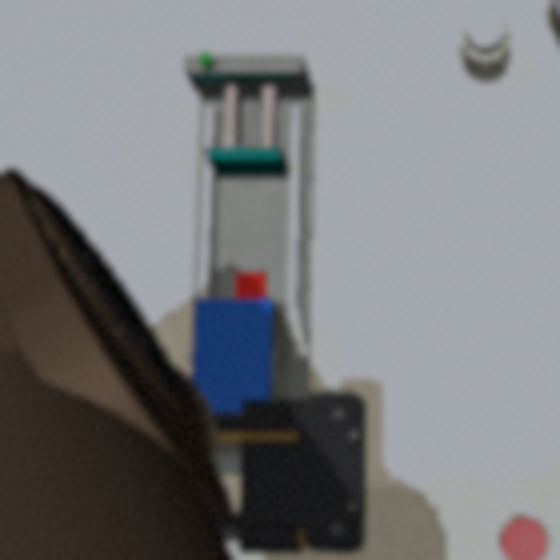

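The crop shows the cartridge standing on the bay floor with its front edge at (235,298), just short of the catch (251,284). It is straight, with its top at z = 0.086 as expected. Next I shut the fingers, go down behind it and push.

```bash
python3 -m handwheel '[[0,0,0,0,0,0,0],[0,0.02,0.001,0,0,0,0],[0,0.02,0,0,0,0,0],[0,0.02,0,0,0,0,0],[0,0.02,0,0,0,0,0],[0,0.018,0,0,0,0,0],[0,0,0,0,0,0,0],[0,0,0,0,0,0,0],[0,0,0,0,0,0,0],[0,0,0,0,0,0,0]]' 20
python3 -c "
from h import *
weigh(4)"
python3 -m handwheel '[[0,0,0,-0.005,0,0,0],[0,0,0,-0.005,0,0,0],[0,0,0,-0.003,0,0,0],[0,0,0,-0.003,0,0,0],[0,0,0,-0.003,0,0,0],[0,0,0,0,0,0,0]]'
python3 -c "
from h import *
st()"
```

```text
clock: 17.55
position: [0.4154, 0.177, 0.0388]
ee_rot: [-2.214, 0.019, 2.211]
force: [-0.9, 0.4, 0.6]
width: 0.005
mean F [-0.02 -0.27  0.14] sem [0.22 0.19 0.1 ]
t 17.75 p [0.4149 0.1768 0.0385] F [-0.09  0.28  0.32] T [-0.    0.05  0.03] w 0.003 yaw_y -90.99 xdown [ 0.001  0.    -1.   ] q7 -2.21
clock: 18.35
position: [0.4341, 0.1764, 0.038]
ee_rot: [-2.213, 0.019, 2.212]
force: [0.5, 0.5, -0.2]
width: 0.005
t 18.35 p [0.4341 0.1764 0.038 ] F [ 0.5   0.55 -0.16] T [ 0.04  0.04 -0.  ] w 0.005 yaw_y -91.01 xdown [ 0.  0. -1.] q7 -2.19
```

```bash
python3 -m handwheel '[[0,0,0,-0.003,0,0,0],[0,0,0,-0.003,0,0,0],[0,0,0,-0.003,0,0,0],[0,0,0,-0.003,0,0,0],[0,0,0,-0.003,0,0,0],[0,0,0,-0.003,0,0,0],[0,0,0,-0.003,0,0,0],[0,0,0,-0.003,0,0,0]]'
python3 -c "
from h import *
st()"
```

```text
clock: 19.15
position: [0.4576, 0.176, 0.0379]
ee_rot: [-2.212, 0.019, 2.213]
force: [-4.2, 1.2, 1.8]
width: 0.006
t 19.15 p [0.4576 0.176  0.0379] F [-4.23  1.18  1.77] T [0.26 1.03 0.03] w 0.006 yaw_y -90.98 xdown [-0. -0. -1.] q7 -2.16
```

```bash
python3 -m handwheel '[[0,0,0,-0.003,0,0,0],[0,0,0,-0.003,0,0,0],[0,0,0,-0.003,0,0,0],[0,0,0,-0.003,0,0,0],[0,0,0,-0.003,0,0,0],[0,0,0,-0.003,0,0,0],[0,0,0,-0.003,0,0,0],[0,0,0,-0.003,0,0,0]]'
python3 -c "
from h import *
st()
im,d=get_image('side');cv2.imwrite('pics/side5.png',cv2.resize(im[180:300,130:310],None,fx=4,fy=4,interpolation=cv2.INTER_CUBIC))"
```

```text
clock: 19.95
position: [0.4819, 0.1756, 0.038]
ee_rot: [-2.213, 0.019, 2.213]
force: [-4.2, 1.4, 2.2]
width: 0.006
t 19.95 p [0.4819 0.1756 0.038 ] F [-4.23  1.43  2.2 ] T [0.37 0.92 0.06] w 0.006 yaw_y -90.99 xdown [ 0.  0. -1.] q7 -2.14
```

View pics/side5.png

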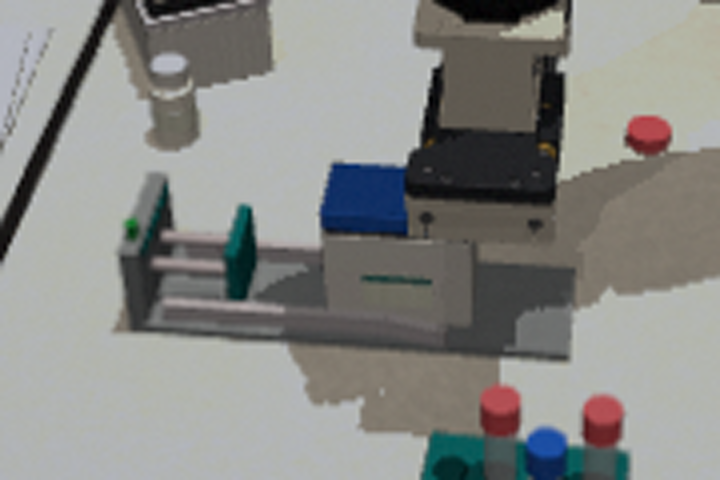

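The cartridge is between the walls at (395,275), upright and straight, with the catch under it. The carriage at (240,255) is untouched. The push force of 4 N is as expected, so I carry on.

```bash
python3 -m handwheel '[[0,0,0,-0.003,0,0,0],[0,0,0,-0.003,0,0,0],[0,0,0,-0.003,0,0,0],[0,0,0,-0.003,0,0,0],[0,0,0,-0.003,0,0,0],[0,0,0,-0.003,0,0,0],[0,0,0,-0.003,0,0,0],[0,0,0,-0.003,0,0,0],[0,0,0,-0.003,0,0,0],[0,0,0,-0.003,0,0,0]]'
python3 -c "
from h import *
st()"
```

```text
clock: 21.0
position: [0.5117, 0.1752, 0.038]
ee_rot: [-2.213, 0.019, 2.213]
force: [-4.7, 1.7, 2.9]
width: 0.004
t 21.0 p [0.5117 0.1752 0.038 ] F [-4.66  1.69  2.94] T [ 0.42  1.17 -0.01] w 0.004 yaw_y -90.98 xdown [-0.  0. -1.] q7 -2.11
```

```bash
python3 -m handwheel '[[0,0,0,-0.003,0,0,0],[0,0,0,-0.003,0,0,0],[0,0,0,-0.003,0,0,0],[0,0,0,-0.003,0,0,0],[0,0,0,-0.002,0,0,0],[0,0,0,-0.002,0,0,0],[0,0,0,-0.002,0,0,0],[0,0,0,-0.002,0,0,0],[0,0,0,-0.002,0,0,0]]'
python3 -c "
from h import *
st()"
```

```text
clock: 21.9
position: [0.5322, 0.1748, 0.038]
ee_rot: [-2.21, 0.019, 2.216]
force: [-12.2, 1.7, 9.1]
width: 0.004
t 21.9 p [0.5322 0.1748 0.038 ] F [-12.23   1.68   9.11] T [ 0.35  2.36 -0.04] w 0.004 yaw_y -90.96 xdown [-0.003 -0.    -1.   ] q7 -2.09
```

The force reached 12 N, with 9 N upward on the tool. Pushing this high makes the cartridge pitch and rub on the fingers. I'll back off, go 12 mm lower and check how it sits.

```bash
python3 -m handwheel '[[0,0,0,0.004,0,0,0],[0,0,0,0.006,0,0,0],[0,0,0,0.01,0,0,0],[0,0.006,0,0,0,0,0],[0,0.006,0,0,0,0,0],[0,0,0,0,0,0,0],[0,0,0,0,0,0,0]]'
python3 -c "
from h import *
st()
im,d=get_image('side');cv2.imwrite('pics/side6.png',cv2.resize(im[180:300,130:310],None,fx=4,fy=4,interpolation=cv2.INTER_CUBIC))
W=world('side',d)
for m,c in blobs(im,(105,150,60),(125,255,255),40): print(c.round(1),W[m].mean(0).round(4),np.percentile(W[m][:,2],[10,50,90]).round(4),'xmax',np.percentile(W[m][:,0],98).round(4))
"
```

```text
clock: 22.6
position: [0.5137, 0.1749, 0.0257]
ee_rot: [-2.212, 0.02, 2.213]
force: [-0.1, 0.2, -0.2]
width: 0.002
t 22.6 p [0.5137 0.1749 0.0257] F [-0.06  0.17 -0.23] T [0.09 0.07 0.02] w 0.002 yaw_y -91.0 xdown [-0. -0. -1.] q7 -2.11
[268.9 130.5] [ 0.4625 -0.3194  0.0867] [0.0738 0.0806 0.0826] xmax 0.4945
[202.3 228.2] [0.593  0.1862 0.0896] [0.0805 0.0858 0.0876] xmax 0.6221
[266.1 293.2] [0.4441 0.3803 0.1057] [0.0916 0.1027 0.105 ] xmax 0.4517
[276.8 314.9] [0.4236 0.4268 0.1042] [0.092  0.1026 0.104 ] xmax 0.432
[234.  320.2] [0.4955 0.445  0.1055] [0.0943 0.1028 0.1043] xmax 0.5046
[261.6 324.3] [0.4487 0.4441 0.0984] [0.091  0.1024 0.105 ] xmax 0.4566
```

View pics/side6.png

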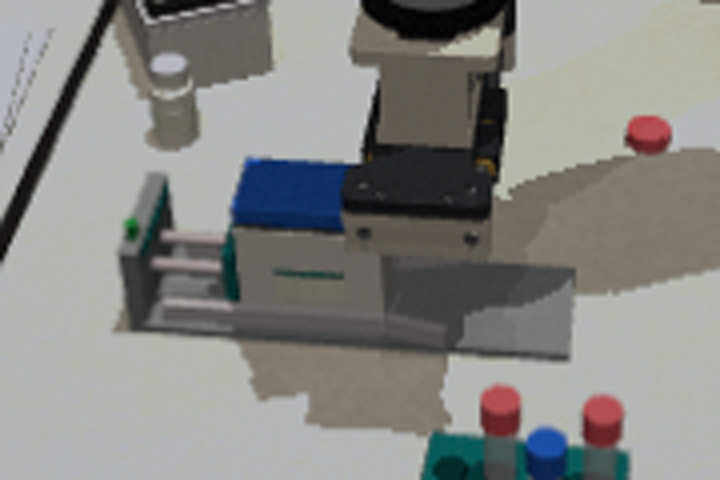

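The cartridge stands level against the carriage at (232,265), and the gripper clears the lid. I push again from lower down in small steps (9 pictures viewed so far).

```bash
python3 -m handwheel '[[0,0,0,-0.005,0,0,0],[0,0,0,-0.005,0,0,0],[0,0,0,-0.002,0,0,0],[0,0,0,-0.002,0,0,0],[0,0,0,-0.001,0,0,0],[0,0,0,-0.001,0,0,0],[0,0,0,-0.001,0,0,0],[0,0,0,-0.001,0,0,0]]'
python3 -c "
from h import *
st()"
python3 -m handwheel '[[0,0,0,-0.001,0,0,0],[0,0,0,-0.001,0,0,0],[0,0,0,-0.001,0,0,0]]'
python3 -c "
from h import *
st()"
```

```text
clock: 23.45
position: [0.5316, 0.1747, 0.026]
ee_rot: [-2.213, 0.019, 2.213]
force: [-0.3, -0.3, 0.3]
width: 0.008
t 23.45 p [0.5316 0.1747 0.026 ] F [-0.32 -0.3   0.31] T [ 0.05 -0.    0.03] w 0.008 yaw_y -90.99 xdown [-0. -0. -1.] q7 -2.1
clock: 23.75
position: [0.5323, 0.1746, 0.0257]
ee_rot: [-2.209, 0.019, 2.218]
force: [-8.4, 0.3, 5.6]
width: 0.002
t 23.75 p [0.5323 0.1746 0.0257] F [-8.38  0.31  5.6 ] T [-0.05  1.67 -0.07] w 0.002 yaw_y -90.95 xdown [-0.004 -0.001 -1.   ] q7 -2.09
```

The tool stopped at the same x both times, where the carriage preload adds to the friction. The upward force comes from arm compliance at about 14 N/mm vertically. I'll lift 0.4 mm to unload it and continue in small steps.

```bash
python3 -m handwheel '[[0,-0.0004,0,0,0,0,0],[0,0,0,0,0,0,0]]'
python3 -c "
from h import *
st()"
python3 -m handwheel '[[0,0,0,-0.001,0,0,0],[0,0,0,0,0,0,0]]'
python3 -c "
from h import *
st()"
python3 -m handwheel '[[0,0,0,-0.001,0,0,0],[0,0,0,0,0,0,0]]'
python3 -c "
from h import *
st()"
```

```text
clock: 23.95
position: [0.5327, 0.1746, 0.026]
ee_rot: [-2.21, 0.019, 2.217]
force: [-5.5, 1.0, 2.1]
width: 0.004
t 23.95 p [0.5327 0.1746 0.026 ] F [-5.46  0.96  2.11] T [ 0.09  1.22 -0.03] w 0.004 yaw_y -90.96 xdown [-0.003 -0.001 -1.   ] q7 -2.09
clock: 24.15
position: [0.5335, 0.1746, 0.026]
ee_rot: [-2.21, 0.019, 2.217]
force: [-6.4, 0.0, 2.2]
width: 0.008
t 24.15 p [0.5335 0.1746 0.026 ] F [-6.38  0.02  2.23] T [ 0.02  1.33 -0.03] w 0.008 yaw_y -90.95 xdown [-0.004 -0.001 -1.   ] q7 -2.09
clock: 24.35
position: [0.5344, 0.1746, 0.026]
ee_rot: [-2.209, 0.019, 2.217]
force: [-7.2, 0.4, 3.4]
width: 0.002
t 24.35 p [0.5344 0.1746 0.026 ] F [-7.22  0.37  3.42] T [ 0.1   1.42 -0.01] w 0.002 yaw_y -90.95 xdown [-0.004 -0.001 -1.   ] q7 -2.09
```

```bash
python3 -m handwheel '[[0,-0.0001,0,-0.001,0,0,0],[0,0,0,-0.001,0,0,0],[0,0,0,-0.001,0,0,0],[0,0,0,-0.001,0,0,0],[0,0,0,-0.001,0,0,0],[0,0,0,-0.001,0,0,0]]'
python3 -c "
from h import *
st()"
```

```text
clock: 24.95
position: [0.54, 0.1745, 0.026]
ee_rot: [-2.209, 0.019, 2.218]
force: [-8.2, 0.8, 4.7]
width: 0.001
t 24.95 p [0.54   0.1745 0.026 ] F [-8.21  0.81  4.72] T [ 0.1   1.65 -0.03] w 0.001 yaw_y -90.94 xdown [-0.004 -0.001 -1.   ] q7 -2.09
```

```bash
python3 -m handwheel '[[0,-0.0001,0,-0.001,0,0,0],[0,0,0,-0.001,0,0,0],[0,0,0,-0.001,0,0,0],[0,0,0,-0.001,0,0,0],[0,0,0,-0.001,0,0,0],[0,0,0,-0.001,0,0,0]]'
python3 -c "
from h import *
st()"
```

```text
clock: 25.55
position: [0.5457, 0.1744, 0.0261]
ee_rot: [-2.208, 0.019, 2.219]
force: [-9.0, -0.9, 4.6]
width: 0.003
t 25.55 p [0.5457 0.1744 0.0261] F [-9.03 -0.89  4.61] T [ 0.05  1.81 -0.  ] w 0.003 yaw_y -90.94 xdown [-0.005 -0.001 -1.   ] q7 -2.08
```

```bash
python3 -m handwheel '[[0,-0.0001,0,-0.001,0,0,0],[0,0,0,-0.001,0,0,0],[0,0,0,-0.001,0,0,0],[0,0,0,-0.001,0,0,0],[0,0,0,-0.001,0,0,0],[0,0,0,-0.001,0,0,0]]'
python3 -c "
from h import *
st()"
```

```text
clock: 26.15
position: [0.5515, 0.1743, 0.0261]
ee_rot: [-2.208, 0.019, 2.219]
force: [-8.3, 1.0, 5.6]
width: 0.006
t 26.15 p [0.5515 0.1743 0.0261] F [-8.28  0.97  5.64] T [0.06 1.88 0.03] w 0.006 yaw_y -90.94 xdown [-0.005 -0.001 -1.   ] q7 -2.08
```

```bash
python3 -m handwheel '[[0,0,0,-0.001,0,0,0]]'; python3 -m handwheel '[[0,0,0,-0.001,0,0,0]]'; python3 -m handwheel '[[0,0,0,-0.0005,0,0,0],[0,0,0,0,0,0,0]]'
python3 -c "
from h import *
st()"
```

```text
clock: 26.25
position: [0.5525, 0.1742, 0.0261]
ee_rot: [-2.208, 0.019, 2.219]
force: [-10.3, 0.7, 5.6]
width: 0.004
clock: 26.35
position: [0.554, 0.1743, 0.0261]
ee_rot: [-2.209, 0.019, 2.218]
force: [-9.0, 0.0, 2.0]
width: 0.005
clock: 26.55
position: [0.5543, 0.1742, 0.026]
ee_rot: [-2.208, 0.019, 2.219]
force: [-7.3, 0.3, 2.4]
width: 0.008
t 26.55 p [0.5543 0.1742 0.026 ] F [-7.29  0.32  2.41] T [ 0.16  1.61 -0.07] w 0.008 yaw_y -90.94 xdown [-0.005 -0.001 -1.   ] q7 -2.08
```

At x = 0.554 the force dropped and the tool jumped forward, where the snap was expected. I add 1 mm for margin, still short of the hard end, then back off slowly and look.

```bash
python3 -m handwheel '[[0,0,0,-0.0005,0,0,0],[0,0,0,-0.0005,0,0,0],[0,0,0,0,0,0,0]]'
python3 -m handwheel '[[0,0,0,0.001,0,0,0],[0,0,0,0.001,0,0,0],[0,0,0,0.001,0,0,0],[0,0,0,0.001,0,0,0],[0,0,0,0.001,0,0,0],[0,0,0,0.002,0,0,0],[0,0,0,0.005,0,0,0],[0,0,0,0.01,0,0,0],[0,0,0,0.02,0,0,0],[0,0,0,0.03,0,0,0]]'
python3 -m handwheel '[[0,-0.02,0,0.02,0,0,0],[0,-0.04,0,0.01,0,0,0],[0,-0.04,0,0,0,0,0],[0,-0.02,0,0,0,0,0],[0,0,0,0,0,0,0]]'
python3 - <<'E'
from h import *
st()
for n in("side","top"):
    im,d=get_image(n);W=world(n,d); np.savez(n+"7.npz",im=im,d=d)
    for nm,lo,hi,A in (("blue",(105,150,60),(125,255,255),40),("teal",(80,120,40),(95,255,200),8),("red",(0,120,100),(8,255,255),6)):
        for m,c in blobs(im,lo,hi,A):
            m=m&(d>0)
            P=W[m]
            if len(P)==0 or (nm!="blue" and not .1<P[:,1].mean()<.25): continue
            zm=np.median(P[:,2]); Q=P[abs(P[:,2]-zm)<.012]; print(n,nm,c.round(1),"z",zm.round(4),Q.mean(0).round(4),*rect(Q[:,:2]))
a=cv2.resize(np.load("side7.npz")["im"][180:300,130:310],None,fx=4,fy=4,interpolation=cv2.INTER_CUBIC); cv2.imwrite("pics/side7.png",a)
E
```

```text
clock: 26.85
position: [0.5551, 0.1742, 0.026]
ee_rot: [-2.208, 0.019, 2.219]
force: [-8.7, 0.6, 3.4]
width: 0.006
clock: 27.85
position: [0.4864, 0.1755, 0.027]
ee_rot: [-2.214, 0.02, 2.21]
force: [0.5, -0.0, 0.9]
width: 0.005
clock: 28.35
position: [0.4576, 0.177, 0.15]
ee_rot: [-2.218, 0.016, 2.205]
force: [0.1, -0.3, -0.5]
width: 0.004
t 28.35 p [0.4576 0.177  0.15  ] F [ 0.13 -0.33 -0.49] T [ 0.08  0.03 -0.01] w 0.004 yaw_y -90.98 xdown [ 0.006  0.003 -1.   ] q7 -2.12
side blue [229.7  83.1] z 0.1148 [ 0.6277 -0.6741  0.1143] [ 627.8 -673.8] 16.2 8.5 52.4
side blue [202.4  86.6] z 0.1125 [ 0.7285 -0.6318  0.1116] [ 727.2 -631. ] 13.3 13.1 -66.6
side blue [219.8  89.4] z 0.1156 [ 0.6581 -0.6005  0.116 ] [ 657.7 -598.7] 14.1 11.3 -79.3
side blue [197.9 227.7] z 0.086 [0.6044 0.1798 0.0851] [604.5 174.6] 83.2 48.3 -1.7
side blue [266.1 293.2] z 0.1029 [0.4441 0.375  0.1013] [443.6 372.7] 18.4 16.4 -87.3
side blue [276.9 314.8] z 0.1024 [0.4234 0.4238 0.1011] [423.4 421.8] 20.1 17.4 -88.5
side blue [234.  320.2] z 0.1024 [0.4962 0.4419 0.1017] [497.  440.6] 18.6 15.4 -84.6
side blue [261.6 324.3] z 0.1024 [0.4488 0.446  0.1009] [448.2 443.7] 18.0 17.0 -86.6
side teal [168.4 234. ] z 0.0555 [0.677  0.1721 0.0552] [677.3 173.7] 59.1 1.8 88.3
side teal [177.8 246. ] z 0.0441 [0.6514 0.1949 0.0468] [652.4 192. ] 18.1 3.8 -78.3
side red [221.8 253.5] z 0.0085 [0.5536 0.1775 0.0082] [553.7 177.3] 20.2 12.8 84.0
top blue [199.3 163.9] z 0.0857 [0.603  0.1713 0.0857] [603.9 171.5] 82.7 44.0 -1.3
top blue [419.9 215.3] z 0.08 [ 0.4686 -0.3427  0.0799] [ 468.8 -342.7] 79.9 45.3 2.5
top blue [ 80.4 230.1] z 0.1022 [0.4491 0.441  0.1018] [449.8 442. ] 17.3 16.2 88.5
top blue [ 89.1 240.9] z 0.1026 [0.4235 0.4187 0.1024] [424.1 419.1] 17.7 17.5 -65.0
top red [202.4 190.9] z 0.008 [0.5537 0.1754 0.0079] [553.4 174.9] 18.9 15.7 89.6
```

View pics/side7.png

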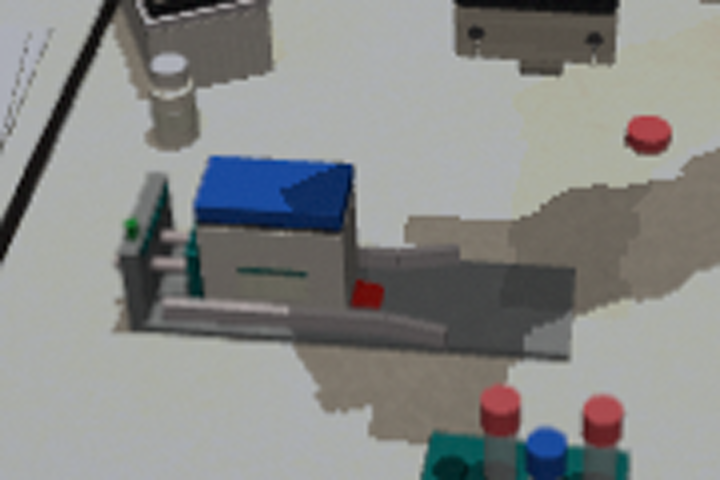

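The cartridge sits level against the compressed carriage, with its centre at x = 0.604, the bay's origin. The red catch (367,295) is up behind its rear face, and the robot touches nothing. I'm handing in.

```bash
python3 -c "
from h import *
a=np.load('top0.npz')['im'];b=np.load('top7.npz')['im']
for n,(u,v) in dict(vial1=(261,132),vial2=(365,138),vial3=(349,274),cap=(271,255),cup=(411,139),tips=(305,124)).items():
    A,B=[cv2.cvtColor(i,cv2.COLOR_BGR2GRAY)[v-18:v+18,u-18:u+18].astype(np.float32) for i in(a,b)]
    print(n,np.round(cv2.phaseCorrelate(A,B,cv2.createHanningWindow((36,36),cv2.CV_32F))[0],2))
print(sign_off())"
```

```text
vial1 [ 0.14 -0.14]
vial2 [-0.12  0.22]
vial3 [-0.02 -0.1 ]
cap [0.48 0.03]
cup [ 0.11 -0.11]
tips [-0.    0.11]
the job is handed in; nothing more can be done
None
```

The heavier cartridge is loaded with the red catch up behind it, and the lighter one is back upright where it stood. The job took about 28 s of the 72 s allowed and is handed in.

- **Weighing:** The far cartridge read 1.95 N and the near one 4.64 N, so the near one was the heavier. In the last picture the lighter one stood within about 1 mm of its first position.
- **Loading:** I set the heavier one down in the open front, let go, and pushed it home from behind with shut fingers. The first push, with the fingers higher, reached 12 N along the channel and 9 N upward on the tool. I backed off and pushed again from lower down, at 10 N or less in the readings. At the catch the force dropped and the tool jumped forward. I pushed 1 mm further, stopping short of the hard end.
- **Last checks:** After I withdrew, the loaded cartridge stayed within about 1 mm of the bay's origin along the channel, upright, with the catch visible behind it. The robot was clear.
- **Bystanders:** The vials, paper cup and tip box shifted by less than 0.3 px between the first and last pictures. The cap read 0.48 px (about 1 mm); nothing touched it, so this is probably the arm's shadow. The tube rack's tube caps read within about 1 mm of their first places.
- **Disagreement:** The two cameras differed by about 3 mm on the cartridge's sideways position in the bay. It was between the walls and slid freely.

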